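# Hook out the drawer under the desk unit's ledge

### The job

The drawer of the low desk unit is opened by a small steel eye that sits out of reach under the unit's overhanging top. Take the hooked rod, reach it under the ledge, feel for the eye and catch it without bending it sideways, and draw the drawer gently all the way out to its stop with the rod; then unhook and lay the rod flat on the bare desk, clear of the unit. Neither the gripper nor the arm may touch the unit, and everything else on the desk stays where it is.

Things in the scene. Friction and masses are not known exactly. Their poses are not given: they have to be found in the camera images.
- riser: low white desk drawer unit with a pale wooden top, fixed, turned about the vertical only; origin on the desk. Its x points into it (its front faces -x), z up. Box: x -50 to 150 mm, y -140 to 140; books on top at x 0 to 150, up to z 165. The rod must never press on the unit, drawer or eye with over 15 N
- ledge (a point): middle of the front edge of the unit's top board, on its underside, 95 mm above the desk; axes as the unit's. The board is 15 mm thick, 280 mm wide (y) and overhangs the drawer's shut face by 90 mm as a free ledge: no legs or walls under it
- drawer_face (a point): middle of the drawer's wooden front face at the eye's height, 55 mm above the desk; moves with the drawer; axes as the unit's. Face 252 mm wide, z 15 to 93 mm. The pull eye stands out from this face at an unreported place: anywhere within 50 mm of this point along y, to be found by feel (or seen)
- eye_line (a point): point 30 mm out (-x) from point drawer_face, 55 mm above the desk, on the line along y where the eye's centre lies (within 50 mm either way). The eye: a closed upright loop of 6 mm steel bar in the unit's x-z plane, its hole open along y, 26 mm (x) by 30 mm high; outside 38 x 42 mm; a thin 14 mm high strip joins it to a 20 mm wide foot on the face
- drawer (a joint): how far the drawer is out, m: 0 shut, 0.09 at its hard stop; starts up to 0.01 out. It runs along the unit's -x with about 2.5 N friction and 12 N per m/s of drag and stays where it is left
- eye_give (a joint): how far the eye is bent sideways on its springy strip, m, along the unit's y; 0 when not touched, springs back at 0.4 N per mm. Beyond 8 mm (about 3 N) either way it is spoiled
- rod: the hooked rod, loose, about 0.18 kg, lying flat. x runs along it towards the hook, z up; origin on its underside under the middle of the handle. Handle: black bar x -55 to 55 mm, 18 wide (y), 24 high; centre of mass about 40 mm ahead of the origin. A straight 8 mm round steel shank, axis 12 mm above the underside, runs from the handle to the hook
- hook (a point): corner of the rod's hook, on the shank's axis, 195 mm ahead of the rod's origin and 12 mm above its underside; axes as the rod's. Here the 8 mm bar turns square into a short straight prong, level, towards the rod's -y (to the right looking from handle to hook); its end is 23 mm from the shank's axis
- mouse: black computer mouse on the rubber pad, 37 mm high, origin under it; leave alone
- mug: white mug, 76 mm wide, 75 mm high, origin under it; leave alone
- notebook: grey notebook, 212 x 152 x 14 mm, origin under its middle; leave alone
- stapler: stapler, 130 x 34 x 40 mm, origin under its middle; leave alone
- calculator: grey calculator, 150 x 78 x 15 mm, origin under its middle; leave alone
- tape: roll of clear tape lying flat, 56 mm wide, 19 mm high, beside the unit's ledge; leave alone
- eraser: white eraser, 50 x 22 x 14 mm, by the tape in front of the unit; leave alone

How it is judged:
By the outcome, as a careful person would: the job done as asked, in the order asked, and still so for the second after the job is handed in, with the robot touching nothing.
It also fails if it takes over 72 s, if anything falls off the work surface, if the arm or the gripper's body presses on something with over 40 N, if the wrist force passes 120 N, or if a joint passes its speed limit or range.

### The arm

A 6-joint arm with a two-finger parallel gripper is mounted at the origin on the work surface. World frame = base frame: x ahead of the robot, y to its left, z up, the work surface at z = 0. Lengths are in mm, angles in degrees, forces in N, time in s.
With the tool pointing down it reaches from about 300 to 850 mm from the base axis. Payload 4.2 kg.
Tool frame: the origin (TCP) lies at the very end of the fingers, on their centre line; the grasp point (between the pads) lies env.grip_point_offset behind it (env.grip_point_offset is the distance from the TCP to the grasp point, in mm); z points along the fingers, y is the direction in which the jaws open and shut (so a half turn about z gives the same grasp; the last joint's range is limited). The gripper opens to 91 mm and grips with 3 to 60 N. Pads are 32 mm wide; open, the fingers measure 118 mm over their backs; the gripper's body (76 mm by 178 mm) begins 60 mm behind the grasp point.
Start: joints at [63.484, 18.312, 89.639, -0, 72.044, -1.146], TCP at [246.376, 519.562, 187.876] pointing down, gripper open.
Joint ranges: [-177.97, 177.97], [-48.28, 115.42], [12.27, 149.76], [-77.06, 257.06], [2.81, 150.46], [-146.56, 146.56]. Speed limits (degrees/s): [147.25, 147.25, 180, 180, 180, 180].

### API

Orientations are given as [roll, pitch, yaw] about the fixed x, y, z axes, in that order (R = Rz(yaw) Ry(pitch) Rx(roll)).
In Python, from workcell import env, grab_frame, camera_params gives the robot as it stands. The module is installed in compiled form; this text tells all that it offers.
- The arm moves only by the shell command python3 -m creep 'ROWS' [OPENING] [FORCE]. ROWS is a JSON object of lists of equal length, an entry for each row: "offset": the shift along the tool's x, y, z in m, a list of three; "rotation": the turn, a rotation vector about the tool's x, y, z in degrees, a list of three. A call has 1 to 5 rows; each row shifts and turns the commanded pose from where the row before left it, along the tool's axes as they then stand; what a row does not reach is not made up. A row lasts 1/8 s, in which the tool goes at most 62.5 mm and 10.7 degrees, less where a joint would pass 70% of its speed; a pose out of reach is approached as far as the arm can. A call is refused whole if a number of a shift passes 0.0625 or a number of a turn 10.7, either way. A call with a gripper value outside its range is refused whole. OPENING is the closure, from 0 (fully open) to 1 (shut), set as the call begins (- or left out, the last holds). The fingers move at their own pace and stop on an object; FORCE is the grip in N (left out, the last holds). Time passes only in rows, so rows that do not move let the fingers close. It gives the time, the measured TCP pose, the force and the opening at its end, in the units of the state.
- env.state(): the state, without advancing time (a new reading comes with each control period).
- grab_frame(name): name is "scene" or "top" or "wrist"; returns the picture (400x640x3 uint8, red, green, blue); there is no depth.
- camera_params(name): a dict with "mtx" (3x3 intrinsics, pixels), "R" (3x3) and "t" (3): a world point X has camera coordinates R X + t. Camera axes: x right, y down, z forward; pixel columns grow to the right and rows downward; lengths in mm; the calibration is good to about 2 mm. A picture is of the moment at which its call begins: read the wrist's pose just before it. camera_params takes no time and is no camera call; for the wrist camera it gives the pose at the moment of the call.
- env.job_done(): hands the job in, once; it reports no verdict.
The state is a dict: "time_s": time; "qpos": joint angles; "qvel": joint speeds; "effort": joint torques, N m; "ee_pos": TCP position; "ee_rot": TCP orientation; "force": force on the tool from outside, world axes, zero at the start; "torque": the same for the moment, N m; "gripper_width": finger opening in mm.
Only numpy, scipy, OpenCV 4.12 (cv2) and the standard library are available. Lean on these libraries where they do the work, as an engineer would, in place of code of your own. Each camera call takes 0.05 s, during which the arm holds its last target.

## Working session

There is one attempt and no reset: what is moved stays moved. The work goes in short steps, Python scripts to look and compute and a shell command to move; the robot and the scene stay as the last step left them, time stands still between calls to the robot, and variables do not carry over. Pictures are saved under pics/ and viewed, and the job is handed in when it is done.

```bash
mkdir -p pics; ls
python3 - <<'E'
from workcell import env, grab_frame, camera_params
import cv2
print(env.state(), env.grip_point_offset)
for n in ["scene","top","wrist"]:
    p=camera_params(n); print(n,p)
    cv2.imwrite(f"pics/{n}0.png",grab_frame(n)[:,:,::-1])
E
```

```text
pics
{'time_s': 0.0, 'qpos': array([ 6.34832153e+01,  1.83516456e+01,  8.97060993e+01, -1.37953389e-03,
        7.20413171e+01, -1.14468538e+00]), 'qvel': array([-0.03294368,  0.06506718,  0.07487345, -0.05654214,  0.08278561,
        0.0082611 ]), 'effort': array([-1.50074419e-05, -4.12477076e+01, -2.31968808e+01,  7.27559673e-02,
        4.58570290e-02, -1.32839345e-04]), 'ee_pos': array([246.14179566, 519.06173035, 187.02233002]), 'ee_rot': array([-1.79900932e+02, -6.67657918e-04,  1.54628327e+02]), 'force': array([-0.95545583, -0.21444205, -0.42327874]), 'torque': array([ 0.03161028, -0.00336629,  0.00501226]), 'gripper_width': 91.27869941511325} 18.8
scene {'mtx': array([[371.14729123,   0.        , 318.91285697],
       [  0.        , 371.14729123, 198.88146787],
       [  0.        ,   0.        ,   1.        ]]), 'R': array([[ 0.21489205,  0.97652361,  0.0149348 ],
       [ 0.79548774, -0.16614115, -0.58274898],
       [-0.56658685,  0.13710858, -0.81251497]]), 't': array([  23.93766123, -442.63578758, 1527.51815704])}
top {'mtx': array([[487.2561867 ,   0.        , 319.45326239],
       [  0.        , 487.2561867 , 206.31107771],
       [  0.        ,   0.        ,   1.        ]]), 'R': array([[-0.01927491, -0.99979707, -0.00585676],
       [-0.99624396,  0.01970035, -0.08432004],
       [ 0.08441831,  0.0042095 , -0.99642151]]), 't': array([-116.54627686,  591.4243723 , 1582.3998637 ])}
wrist {'mtx': array([[323.44592744,   0.        , 323.70285515],
       [  0.        , 323.44592744, 202.86062496],
       [  0.        ,   0.        ,   1.        ]]), 'R': array([[ 0.42827329,  0.9036476 , -0.00173516],
       [ 0.8683341 , -0.41100379,  0.27761803],
       [ 0.2501557 , -0.12040309, -0.96068997]]), 't': array([-574.84590337,  -30.96980641,  391.61198868])}
```

View pics/scene0.png

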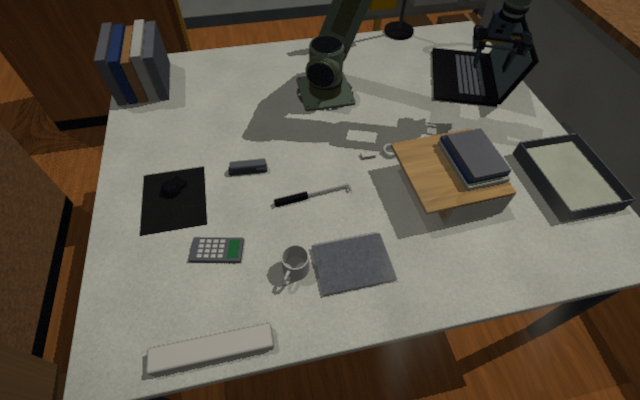

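View pics/top0.png

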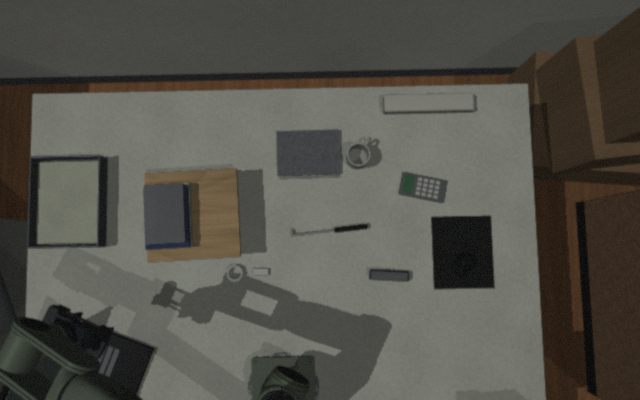

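View pics/wrist0.png

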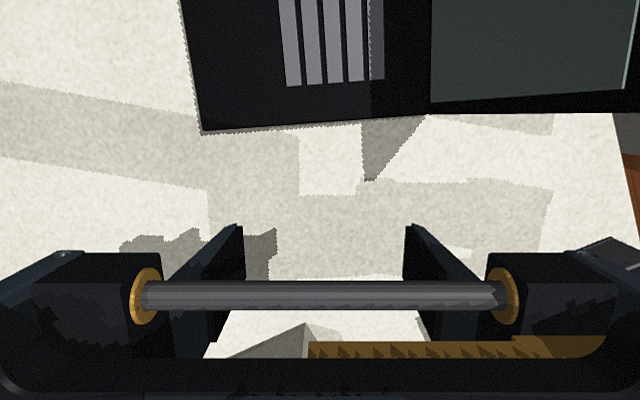

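Run:
```python
import cv2
t=cv2.imread("pics/top0.png"); s=cv2.imread("pics/scene0.png")
cv2.imwrite("pics/t_rod.png",cv2.resize(t[210:290,225:385],None,fx=5,fy=5,interpolation=cv2.INTER_CUBIC))
cv2.imwrite("pics/t_unit.png",cv2.resize(t[155:275,130:280],None,fx=5,fy=5,interpolation=cv2.INTER_CUBIC))
cv2.imwrite("pics/s_all.png",cv2.resize(s[120:240,260:420],None,fx=5,fy=5,interpolation=cv2.INTER_CUBIC))
cv2.imwrite("pics/s_unit.png",cv2.resize(s[115:235,370:530],None,fx=5,fy=5,interpolation=cv2.INTER_CUBIC))
```

```text
(no output)
```

View pics/t_rod.png

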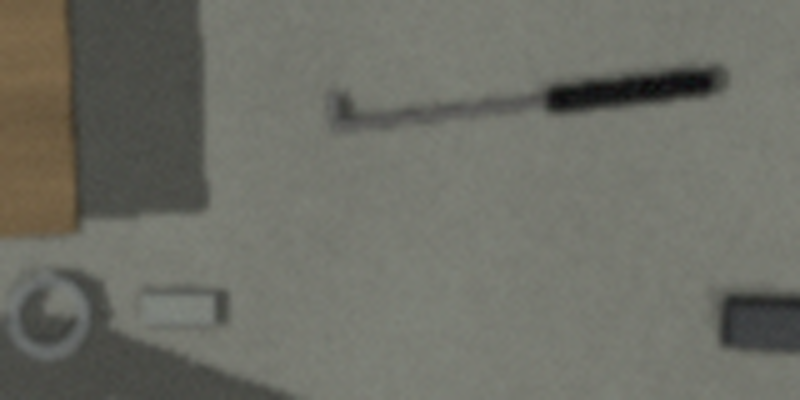

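View pics/t_unit.png

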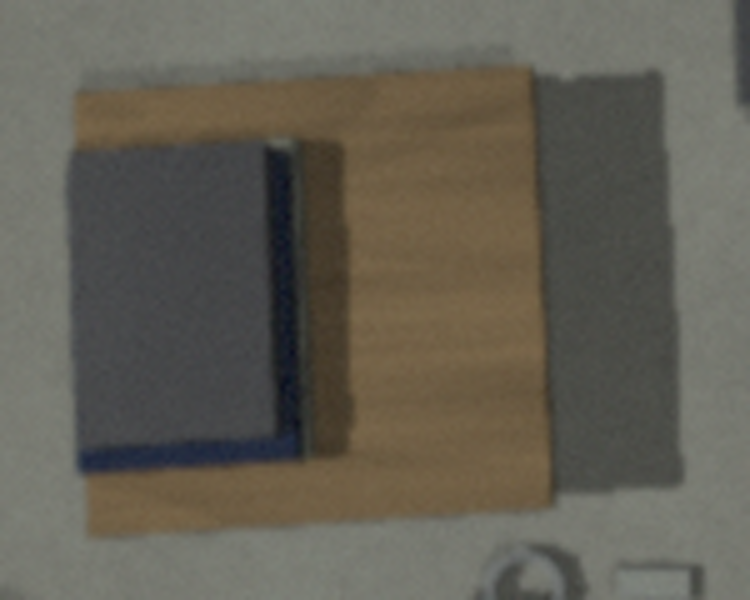

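View pics/s_all.png

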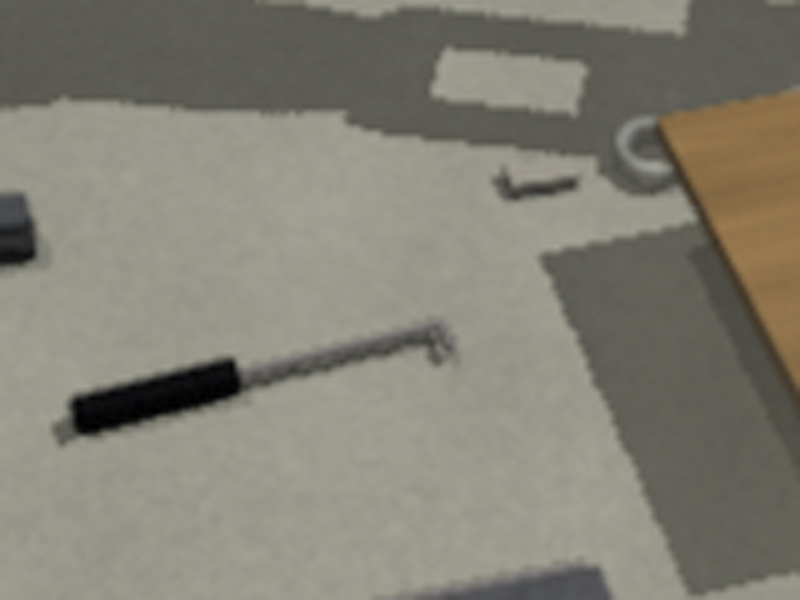

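View pics/s_unit.png

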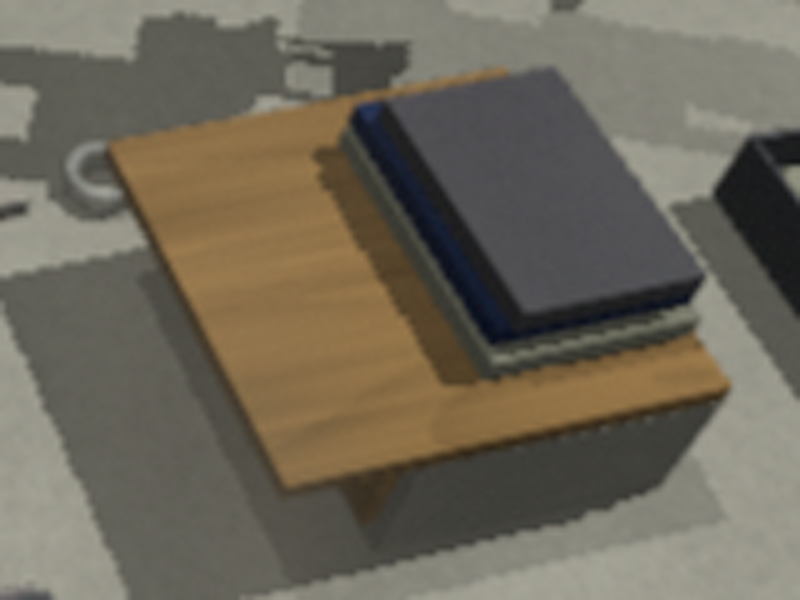

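```bash
cat > h.py <<'E'
import numpy as np
from workcell import env, grab_frame, camera_params
def ray(name,uv,z,p=None):
    p=p or camera_params(name); K,R,t=p["mtx"],p["R"],p["t"]
    d=R.T@np.linalg.inv(K)@np.array([uv[0],uv[1],1.0]); c=-R.T@t
    return c+d*(z-c[2])/d[2]
def proj(name,X,p=None):
    p=p or camera_params(name); c=p["R"]@np.asarray(X,float)+p["t"]; q=p["mtx"]@c; return q[:2]/q[2]
def crop(uv,o,s=5): return (uv[0]+.5)/s-.5+o[0],(uv[1]+.5)/s-.5+o[1]
E
python3 - <<'E'
from h import *
np.set_printoptions(precision=1,suppress=True)
for nm,o,cam,pts in [("rod",(225,210),"top",[(722,80,12),(548,98,12),(340,123,12),(338,95,12)]),
 ("unit",(130,155),"top",[(533,68,110),(551,504,110),(87,537,110),(78,92,110)]),
 ("rodS",(260,120),"scene",[(75,415,12),(238,375,12),(440,328,12),(445,355,12)]),
 ("unitS",(370,115),"scene",[(108,145,110),(290,490,110),(728,385,110)]),
 ("tape/er",(225,210),"top",[(48,315,10),(140,305,14),(222,305,14)])]:
  for a in pts: print(nm,a,ray(cam,crop(a[:2],o),a[2]))
E
```

```text
rod (722, 80, 12) [ 522.8 -290.8   12. ]
rod (548, 98, 12) [ 513.1 -175.4   12. ]
rod (340, 123, 12) [499.3 -37.4  12. ]
rod (338, 95, 12) [517.8 -36.3  12. ]
unit (533, 68, 110) [707.3 131.1 110. ]
unit (551, 504, 110) [434.  121.3 110. ]
unit (87, 537, 110) [419.2 409.2 110. ]
unit (78, 92, 110) [697.8 417.8 110. ]
rodS (75, 415, 12) [ 520.8 -284.    12. ]
rodS (238, 375, 12) [ 511.  -176.1   12. ]
rodS (440, 328, 12) [500.4 -37.5  12. ]
rodS (445, 355, 12) [522.7 -40.1  12. ]
unitS (108, 145, 110) [435.7 118.8 110. ]
unitS (290, 490, 110) [713.5 132.3 110. ]
unitS (728, 385, 110) [696.8 416.4 110. ]
tape/er (48, 315, 10) [376.7 157.   10. ]
tape/er (140, 305, 14) [382.3  95.7  14. ]
tape/er (222, 305, 14) [381.3  41.8  14. ]
```

```bash
cat >> h.py <<'E'
from scipy.spatial.transform import Rotation as Ro
np.set_printoptions(precision=2,suppress=True)
def T():
    s=env.state(); return np.array(s["ee_pos"]),Ro.from_euler("xyz",s["ee_rot"],degrees=True).as_matrix()
def delta(pos,rot):
    "tool-frame offset (mm) and rotvec deg from now to the goal; rotated offsets if shift is done first"
    p,R=T(); Rg=Ro.from_euler("xyz",rot,degrees=True).as_matrix()
    return R.T@(np.asarray(pos)-p), Ro.from_matrix(R.T@Rg).as_rotvec(degrees=True)
psi=np.deg2rad(92.6); ux=np.array([np.cos(psi),np.sin(psi),0]); uy=np.array([-ux[1],ux[0],0]); ledge=np.array([572.5,126,95.])
def U(x,y,z):  # unit coords with x from ledge edge (0) inward
    return ledge*[1,1,0]+ux*x+uy*y+np.array([0,0,z])
E
python3 - <<'E'
from h import *
p=camera_params("wrist");pos,R=T()
c=-p["R"].T@p["t"]; print("cam in tool",R.T@(c-pos)); print("cam axes in tool\n",R.T@p["R"].T)
# view pose: want camera at (575,-120,170) looking at U(60,0,55)
Rtc=R.T@p["R"].T; oc=R.T@(c-pos)
C=np.array([572,-60,130.]); f=U(60,0,55)-C; f/=np.linalg.norm(f)
r=np.cross(f,[0,0,1]); r/=np.linalg.norm(r); d=np.cross(f,r)
Rwc=np.column_stack([r,d,f]); Rt=Rwc@Rtc.T; tp=C-Rt@oc
print("tool",tp,Ro.from_matrix(Rt).as_euler("xyz",degrees=True)); print(delta(tp,Ro.from_matrix(Rt).as_euler("xyz",degrees=True)))
E
```

```text
cam in tool [  79.09    0.68 -196.71]
cam axes in tool
 [[ 0.   -0.96 -0.28]
 [ 1.    0.   -0.  ]
 [ 0.   -0.28  0.96]]
tool [569.57 135.52  48.04] [-179.17  -89.16   89.68]
(array([-456.58, -207.91,  139.45]), array([-49.47,  78.94,  50.1 ]))
```

```bash
python3 -m creep '{"offset":[[-0.04,-0.033,-0.03],[-0.04,-0.033,-0.03],[-0.04,-0.033,-0.03],[-0.04,-0.033,-0.03],[-0.045,-0.037,0]],"rotation":[[0,0,0],[0,0,0],[0,0,0],[0,0,0],[0,0,0]]}'
python3 -m creep '{"offset":[[-0.045,-0.037,0],[-0.045,-0.037,0],[-0.045,-0.037,0],[-0.045,-0.037,0],[-0.045,-0.037,0]],"rotation":[[0,0,0],[0,0,0],[0,0,0],[0,0,0],[0,0,0]]}'
python3 -m creep '{"offset":[[-0.045,-0.037,0],[-0.045,-0.037,0],[-0.045,-0.037,0]],"rotation":[[0,0,10.5],[0,0,10.5],[0,0,10.5]]}'
```

```text
time_s: 0.78
ee_pos: [360.6, 278.3, 310.2]
ee_rot: [179.7, 0.2, 154.7]
force: [0.5, -0.4, 0.0]
gripper_width: 91.1
time_s: 1.4
ee_pos: [483.6, 13.6, 307.8]
ee_rot: [180.0, -0.0, 154.6]
force: [0.7, 0.6, 0.3]
gripper_width: 91.2
time_s: 1.78
ee_pos: [527.6, -153.6, 307.1]
ee_rot: [-180.0, -0.0, 122.8]
force: [0.2, -0.1, -0.3]
gripper_width: 91.3
```

```bash
python3 -m creep '{"offset":[[0,0,0],[0,0,0],[0,0,0],[0,0,0],[0,0,0]],"rotation":[[0,0,10],[0,0,10],[0,0,10],[0,10.5,0],[0,10.5,0]]}'
python3 -m creep '{"offset":[[0.0,0,0.03],[0,0,0.03],[0,0,0.03]],"rotation":[[0,10.5,0],[0,10.5,0],[0,10.5,0]]}'
python3 - <<'E'
from h import *
print(env.state()["qpos"])
E
```

```text
time_s: 2.4
ee_pos: [527.4, -150.9, 308.9]
ee_rot: [179.8, -21.3, 93.3]
force: [0.5, 0.4, -0.6]
gripper_width: 91.0
time_s: 2.78
ee_pos: [524.8, -105.8, 231.2]
ee_rot: [179.9, -52.8, 93.1]
force: [-0.2, 0.2, -0.9]
gripper_width: 91.1
[-37.08  30.57  84.55  38.54 101.96 -44.96]
```

```bash
python3 -m creep '{"offset":[[-0.03,0.02,0],[-0.03,0.02,0]],"rotation":[[0,10,0],[0,5,0]]}'
python3 - <<'E'
from h import *; import cv2
print(env.state()["qpos"],T()[0]); p=camera_params("wrist"); print(-p["R"].T@p["t"], p["R"][2])
print(proj("wrist",U(60,0,55),p), proj("wrist",ledge,p))
im=grab_frame("wrist"); cv2.imwrite("pics/w1.png",im[:,:,::-1]); import pickle; pickle.dump(p,open("w1.pkl","wb"))
E
```

```text
time_s: 3.02
ee_pos: [566.4, -136.4, 179.1]
ee_rot: [-179.6, -67.8, 92.7]
force: [0.4, -0.4, -0.3]
gripper_width: 91.7
[-39.74  44.36  78.52  45.86 108.84 -49.23] [ 566.39 -136.44  179.09]
[ 574.47 -287.88  326.03] [-0.04  0.78 -0.62]
[336.21 154.23] [337.77 150.79]
```

View pics/w1.png

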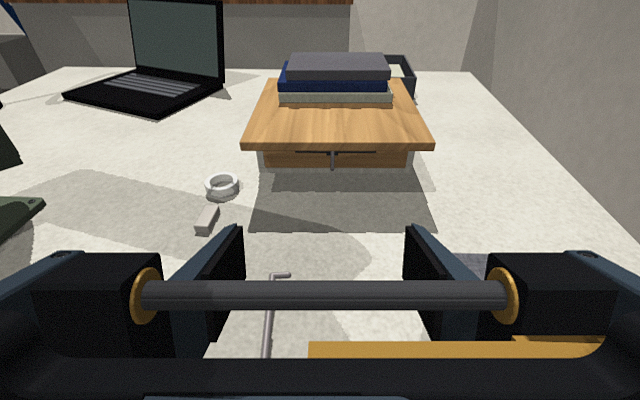

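```bash
python3 -m creep '{"offset":[[-0.03,0,0.035],[-0.03,0,0.035],[0,0,0]],"rotation":[[0,5,0],[0,5,0],[0,0,0]]}'
python3 - <<'E'
from h import *; import cv2
p=camera_params("wrist"); print(-p["R"].T@p["t"], p["R"][2])
print(proj("wrist",U(60,0,55),p), proj("wrist",ledge,p))
im=grab_frame("wrist"); cv2.imwrite("pics/w2.png",im[:,:,::-1]); import pickle; pickle.dump(p,open("w2.pkl","wb"))
u,v=map(int,proj("wrist",U(60,0,55),p)); u-=80;v-=50; print(u,v)
cv2.imwrite("pics/w2c.png",cv2.resize(im[v:v+100,u:u+160,::-1],None,fx=5,fy=5,interpolation=cv2.INTER_CUBIC))
E
```

```text
time_s: 3.45
ee_pos: [562.1, -88.3, 98.0]
ee_rot: [-177.6, -77.8, 90.9]
force: [1.2, 0.4, 1.3]
gripper_width: 91.4
[ 572.75 -262.91  216.08] [-0.05  0.88 -0.47]
[340.01 154.16] [342.12 139.92]
260 104
```

View pics/w2c.png

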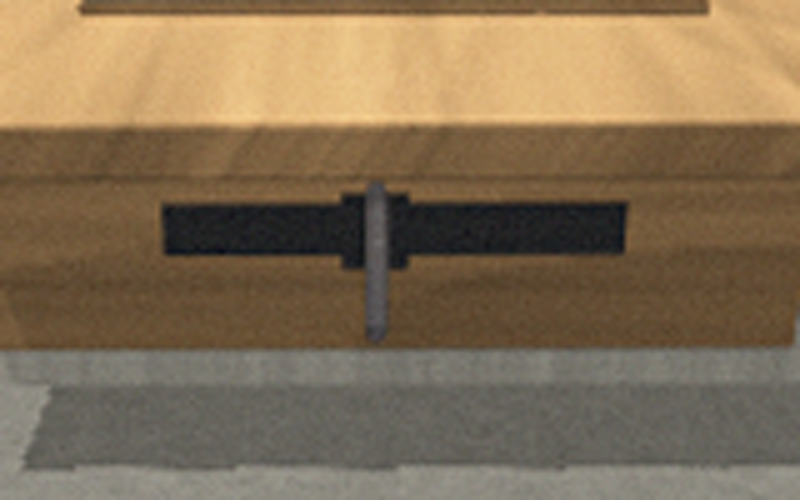

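View pics/w2.png

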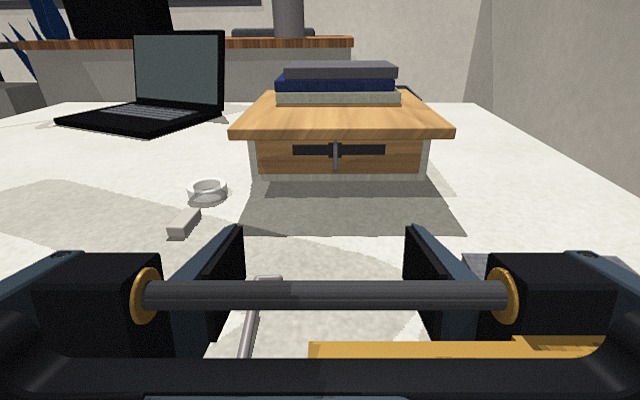

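Run:
```python
from h import *; import pickle
p=pickle.load(open("w2.pkl","rb")); o=(260,104)
def uc(w): d=w-ledge*[1,1,0]; return np.array([d@ux,d@uy,w[2]])
for n,a,z in [("ledge top",(380,126),110),("ledge bot",(380,178),95),("face bottom",(375,348),15),("face R",(797,345),15),("eye bottom",(376,341),34),("eye mid",(375,260),55),("slotL",(163,228),55),("slotR",(627,228),55)]:
    print(n,uc(ray("w",crop(a,o),z,p)))
```

```text
ledge top [ -3.89   8.26 110.  ]
ledge bot [ 3.1   7.98 95.  ]
face bottom [83.53  7.14 15.  ]
face R [  84.73 -125.91   15.  ]
eye bottom [44.06  7.72 34.  ]
eye mid [54.04  7.98 55.  ]
slotL [83.03 71.95 55.  ]
slotR [ 81.06 -68.62  55.  ]
```

Run:
```python
from h import *
d,r=delta([515,-207,120],[180,0,95]); print(d,r, np.linalg.norm(r))
```

```text
[  -6.08  -54.93 -115.95] [  1.1  -77.61  -1.64] 77.6362449609336
```

```bash
python3 -m creep '{"offset":[[-0.002,-0.0275,-0.056],[-0.004,-0.0275,-0.056],[0,0,0],[0,0,0],[0,0,0]],"rotation":[[0,0,0],[0,0,0],[0,-10,0],[0,-10,0],[0,-10,0]]}'
python3 -m creep '{"offset":[[0,0,0],[0,0,0],[0,0,0],[0,0,0],[0,0,0]],"rotation":[[0.3,-10,-0.5],[0.3,-10,-0.5],[0.3,-10,-0.5],[0.2,-10,-0.5],[0,-7.6,0]]}'
python3 -m creep '{"offset":[[0,0,0]],"rotation":[[0,0,0]]}'
python3 - <<'E'
from h import *; import cv2
p=camera_params("wrist"); print(env.state()["qpos"],delta([515,-207,120],[180,0,95]))
im=grab_frame("wrist"); cv2.imwrite("pics/w3.png",im[:,:,::-1]); import pickle; pickle.dump(p,open("w3.pkl","wb"))
E
```

```text
time_s: 4.12
ee_pos: [516.1, -206.1, 123.8]
ee_rot: [179.5, -46.8, 93.4]
force: [-0.5, 0.7, -0.4]
gripper_width: 90.8
time_s: 4.75
ee_pos: [516.6, -204.0, 125.8]
ee_rot: [179.5, 0.6, 95.3]
force: [0.1, -0.4, -0.4]
gripper_width: 91.0
time_s: 4.88
ee_pos: [515.9, -202.0, 124.7]
ee_rot: [179.6, 0.3, 95.5]
force: [0.1, 0.1, -0.0]
gripper_width: 91.1
[-22.53  18.94  98.36  -0.08  62.25 -28.01] (array([-4.9 , -1.42,  4.67]), array([0.37, 0.27, 0.52]))
```

View pics/w3.png

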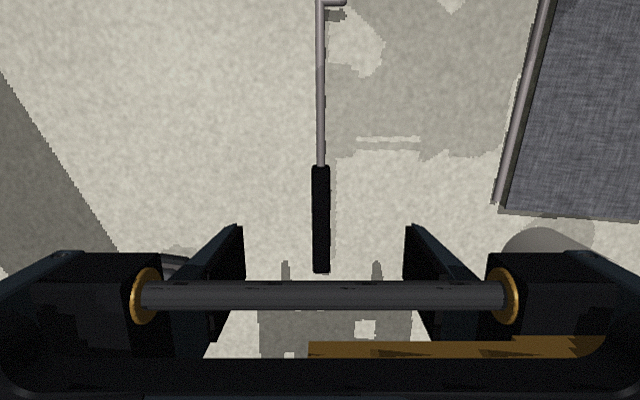

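Run:
```python
from h import *; import pickle
p=pickle.load(open("w3.pkl","rb"))
a=ray("",(320.5,165.5),24,p); b=ray("",(321.3,272),24,p); c=ray("",(320.3,2),12,p); s=ray("",(320.6,150),12,p)
print(a,b,c,s, (a+b)/2, np.linalg.norm(a-b))
d=c-s; print(np.degrees(np.arctan2(d[1],d[0])), np.degrees(np.arctan2(*(a-b)[1::-1])))
print(c-195*np.array([np.cos(np.deg2rad(95.2)),np.sin(np.deg2rad(95.2)),0]))
```

```text
[ 510.72 -173.34   24.  ] [ 521.8  -282.42   24.  ] [497.72 -37.26  12.  ] [ 509.59 -160.62   12.  ] [ 516.26 -227.88   24.  ] 109.64398398775063
95.49443488010579 95.79957467690927
[ 515.4  -231.46   12.  ]
```

```bash
python3 -m creep '{"offset":[[-0.003,-0.002,0.055],[0,0,0.05],[0,0,0.016],[0,0,0]],"rotation":[[0.4,0.3,0],[0,0,0],[0,0,0],[0,0,0]]}'
python3 - <<'E'
from h import *; import cv2
im=grab_frame("wrist"); cv2.imwrite("pics/w4.png",im[:,:,::-1])
E
```

```text
time_s: 5.42
ee_pos: [513.0, -207.6, -1.0]
ee_rot: [-179.6, -0.2, 95.3]
force: [-0.6, 0.5, 0.5]
gripper_width: 91.3
```

View pics/w4.png

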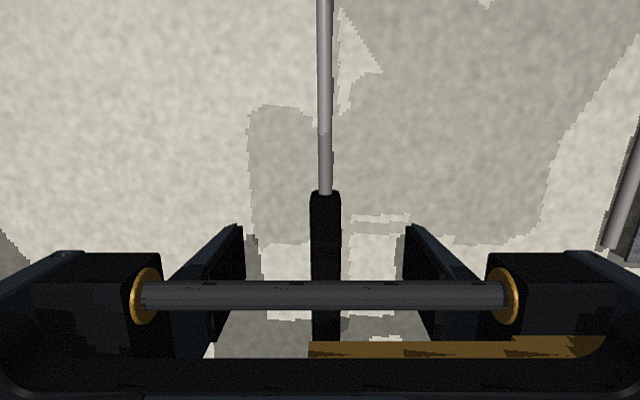

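```bash
python3 -m creep '{"offset":[[0,0,-0.003],[0,0,0],[0,0,0],[0,0,0],[0,0,0]],"rotation":[[0,0,0],[0,0,0],[0,0,0],[0,0,0],[0,0,0]]}' 1 45;  python3 -m creep '{"offset":[[0,0,0],[0,0,0],[0,0,0]],"rotation":[[0,0,0],[0,0,0],[0,0,0]]}'
```

```text
time_s: 6.1
ee_pos: [512.6, -206.5, 1.7]
ee_rot: [-179.6, -0.2, 95.4]
force: [-0.4, 1.6, -0.5]
gripper_width: 44.1
time_s: 6.48
ee_pos: [512.7, -206.5, 1.6]
ee_rot: [-179.6, -0.2, 95.4]
force: [0.7, 0.0, -0.2]
gripper_width: 13.9
```

Run:
```python
from h import *; import cv2
print(env.state()["gripper_width"])
im=grab_frame("wrist"); cv2.imwrite("pics/w5.png",im[:,:,::-1]); print(env.state()["gripper_width"],env.state()["force"])
```

```text
13.906543647200827
10.412378096663002 [-0.6  -0.26  0.69]
```

View pics/w5.png

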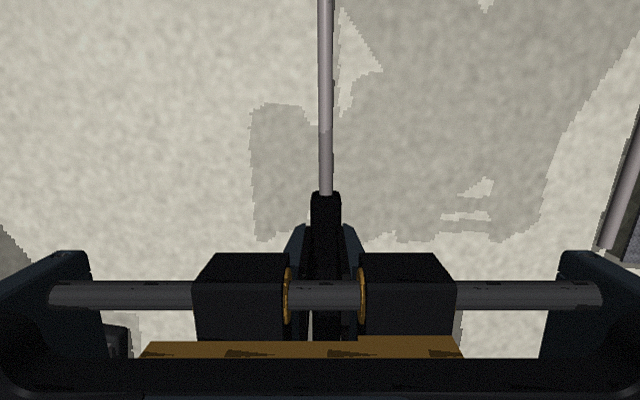

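```bash
python3 -m creep '{"offset":[[0,0,0],[0,0,0]],"rotation":[[0,0,0],[0,0,0]]}'
```

```text
time_s: 6.78
ee_pos: [512.7, -206.6, 1.7]
ee_rot: [-179.6, -0.2, 95.4]
force: [-0.1, -0.2, -0.5]
gripper_width: 0.5
```

Run:
```python
from h import *; import cv2
im=grab_frame("wrist"); cv2.imwrite("pics/w6.png",cv2.resize(im[150:400,200:450,::-1],None,fx=2.4,fy=2.4)); im=grab_frame("scene"); cv2.imwrite("pics/s6.png",cv2.resize(im[120:240,230:390,::-1],None,fx=5,fy=5))
print(env.state()["gripper_width"],env.state()["force"])
```

```text
0.4369551289020904 [-0.11 -0.41 -0.41]
```

View pics/w6.png

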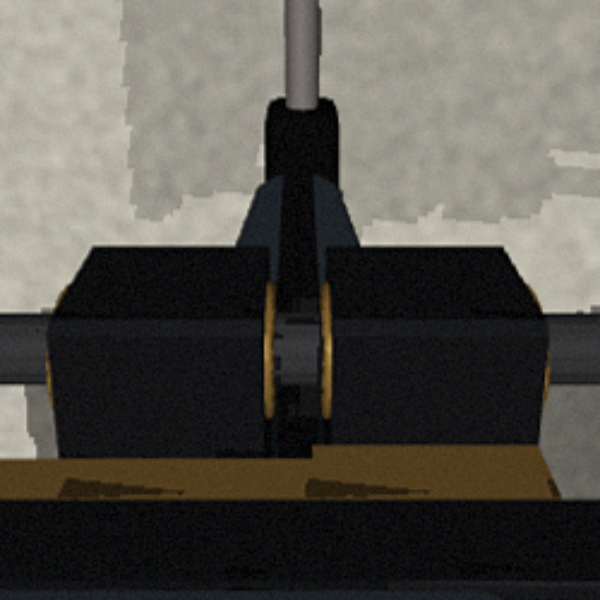

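View pics/s6.png

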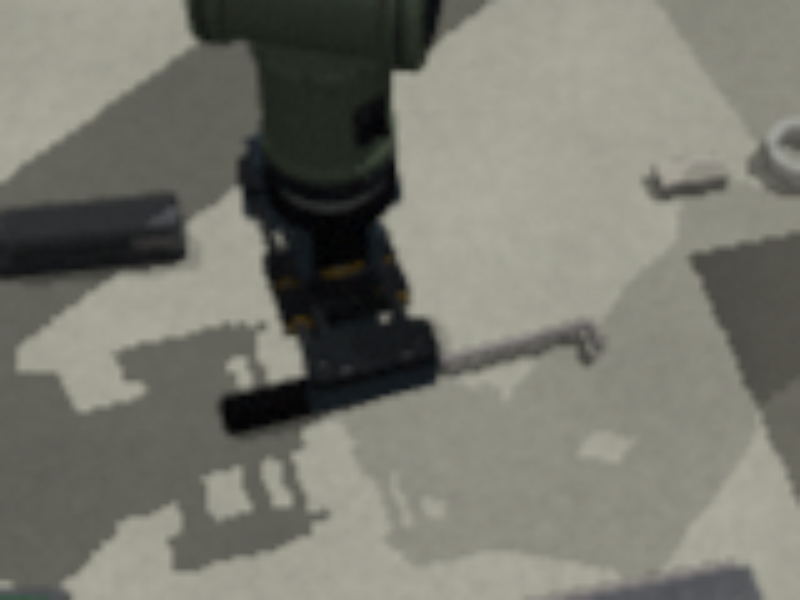

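```bash
python3 -m creep '{"offset":[[0,0,-0.01],[0,0,-0.015],[0,0,-0.015],[0,0,0]],"rotation":[[0,0,0],[0,0,0],[0,0,0],[0,0,0]]}';  python3 - <<'E'
from h import *; import cv2
p=camera_params("wrist"); import pickle; pickle.dump(p,open("w7.pkl","wb"))
im=grab_frame("wrist"); cv2.imwrite("pics/w7.png",im[:,:,::-1]); im=grab_frame("scene"); cv2.imwrite("pics/s7.png",cv2.resize(im[120:240,230:390,::-1],None,fx=5,fy=5))
print(env.state()["gripper_width"],env.state()["force"],env.state()["torque"])
E
```

```text
time_s: 7.38
ee_pos: [514.3, -207.2, 43.7]
ee_rot: [-179.8, -0.1, 95.4]
force: [0.1, 0.0, 1.0]
gripper_width: 0.7
0.37786663207815324 [-0.34 -0.07 -0.17] [-0.07  0.09 -0.01]
```

View pics/w7.png

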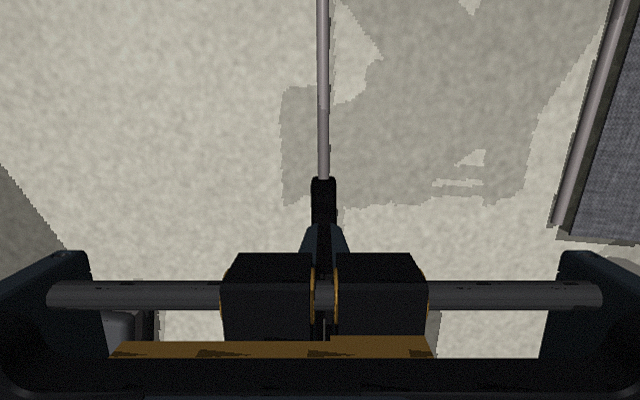

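View pics/s7.png

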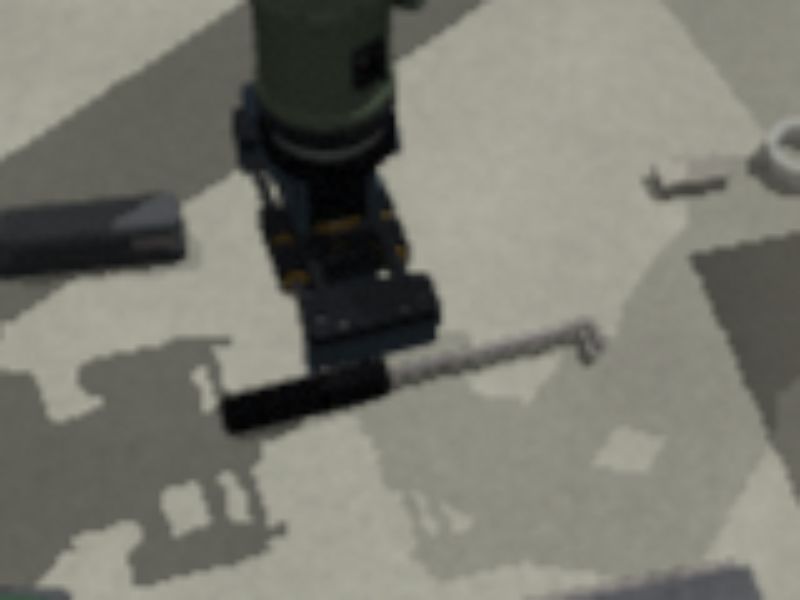

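Run:
```python
from h import *; import cv2,pickle
for X in [(512.7,-206.5,1.7),(514.3,-207.2,43.7),(514,-207,24)]:
    print(X,(proj("scene",X)-[230,120])*5, proj("wrist",X,pickle.load(open("w7.pkl","rb"))))
print(camera_params("wrist")["t"]-pickle.load(open("w7.pkl","rb"))["t"])
im=cv2.imread("pics/w5.png"); cv2.imwrite("pics/w5c.png",cv2.resize(im[180:340,230:420],None,fx=4,fy=4,interpolation=cv2.INTER_CUBIC)*2)
im=cv2.imread("pics/w7.png"); cv2.imwrite("pics/w7c.png",cv2.resize(im[160:350,230:420],None,fx=3,fy=3,interpolation=cv2.INTER_CUBIC)*2)
```

```text
(512.7, -206.5, 1.7) [340.79 392.15] [322.09 214.73]
(514.3, -207.2, 43.7) [338.14 355.53] [323.88 236.01]
(514, -207, 24) [339.33 373.56] [323.58 225.33]
[1.38 0.63 0.49]
```

View pics/w5c.png

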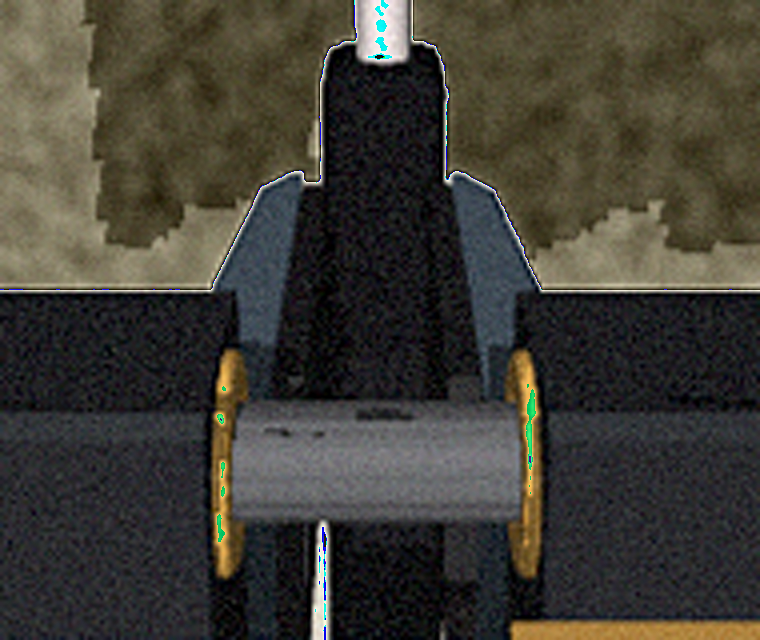

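View pics/w7c.png

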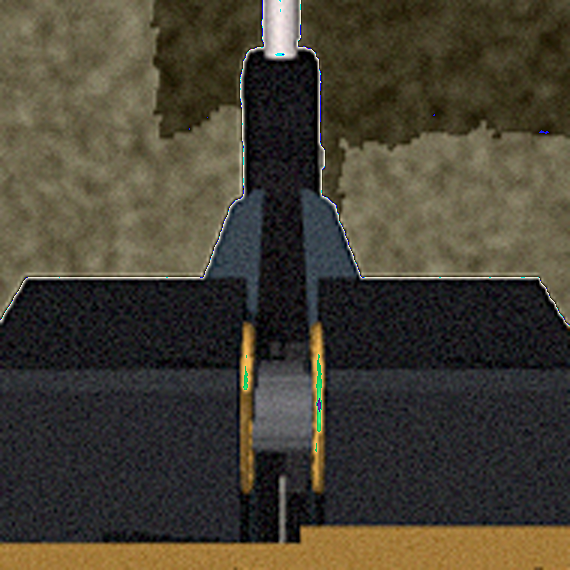

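```bash
python3 - <<'E'
from h import *; import pickle,cv2
p=pickle.load(open("w7.pkl","rb"))
for z in (12,24): print(ray("",(323.5,178),z,p), ray("",(322.5,20),z,p))
a=cv2.imread("pics/s7.png");
E
python3 -m creep '{"offset":[[0,0,0],[0,0,0],[0,0,0]],"rotation":[[0,0,0],[0,0,0],[0,0,0]]}' 0 60
python3 - <<'E'
from h import *; import cv2
p=camera_params("wrist"); print(T()[0])
im=grab_frame("top"); cv2.imwrite("pics/t8.png",cv2.resize(im[210:290,225:385,::-1],None,fx=5,fy=5,interpolation=cv2.INTER_CUBIC))
E
```

```text
[ 510.91 -175.39   12.  ] [500.72 -74.19  12.  ]
[ 510.73 -172.92   24.  ] [501.08 -77.04  24.  ]
time_s: 7.85
ee_pos: [512.8, -206.6, 41.3]
ee_rot: [-179.5, -0.2, 95.4]
force: [-0.5, 0.1, 0.2]
gripper_width: 27.2
[ 512.78 -206.6    41.31]
```

View pics/t8.png

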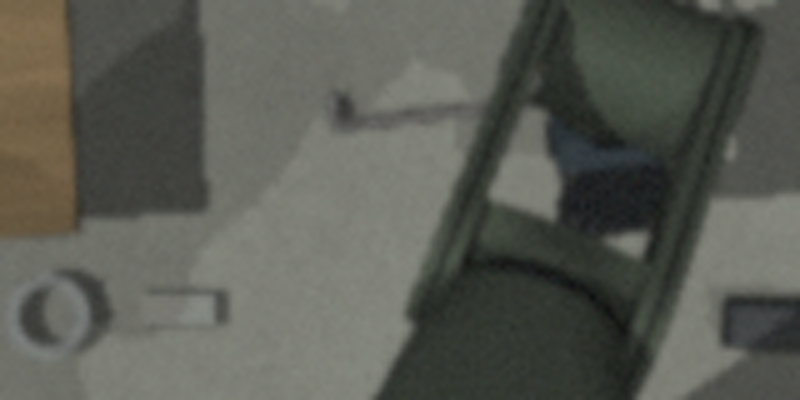

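```bash
python3 -m creep '{"offset":[[0,0,0],[0,0,0],[0,0,0],[0,0,0.02],[0,0,0.02]],"rotation":[[0,0,0],[0,0,0],[0,0,0],[0,0,0],[0,0,0]]}'
python3 -m creep '{"offset":[[0,0,0.001],[0,0,0.001]],"rotation":[[0,0,0],[0,0,0]]}'
python3 -m creep '{"offset":[[0,0,0.001],[0,0,0.001]],"rotation":[[0,0,0],[0,0,0]]}'
```

```text
time_s: 8.52
ee_pos: [513.0, -206.7, 1.5]
ee_rot: [-179.6, -0.2, 95.4]
force: [-0.1, 0.5, 1.0]
gripper_width: 81.6
time_s: 8.78
ee_pos: [513.1, -206.8, 0.2]
ee_rot: [-179.6, -0.2, 95.4]
force: [0.7, -0.8, 0.6]
gripper_width: 91.1
time_s: 9.02
ee_pos: [513.0, -206.7, -1.8]
ee_rot: [-179.6, -0.2, 95.4]
force: [-0.4, -0.8, -0.6]
gripper_width: 91.0
```

```bash
python3 -m creep '{"offset":[[0,0,0.001],[0,0,0.001]],"rotation":[[0,0,0],[0,0,0]]}'
python3 -m creep '{"offset":[[0,0,0.001],[0,0,0.001]],"rotation":[[0,0,0],[0,0,0]]}'
python3 - <<'E'
from h import *; import cv2
im=grab_frame("wrist"); cv2.imwrite("pics/w9.png",im[:,:,::-1]); im=grab_frame("scene"); cv2.imwrite("pics/s9.png",cv2.resize(im[120:240,230:390,::-1],None,fx=5,fy=5))
print(env.state()["gripper_width"],env.state()["force"],env.state()["torque"])
E
```

```text
time_s: 9.28
ee_pos: [512.7, -206.6, -4.3]
ee_rot: [-179.6, -0.2, 95.4]
force: [-0.4, 0.5, -0.4]
gripper_width: 91.4
time_s: 9.52
ee_pos: [512.6, -206.5, -6.4]
ee_rot: [-179.6, -0.2, 95.4]
force: [-0.5, 0.6, 0.6]
gripper_width: 91.4
91.02207900113888 [ 0.47 -0.63 -0.51] [-0.06  0.05  0.01]
```

View pics/s9.png

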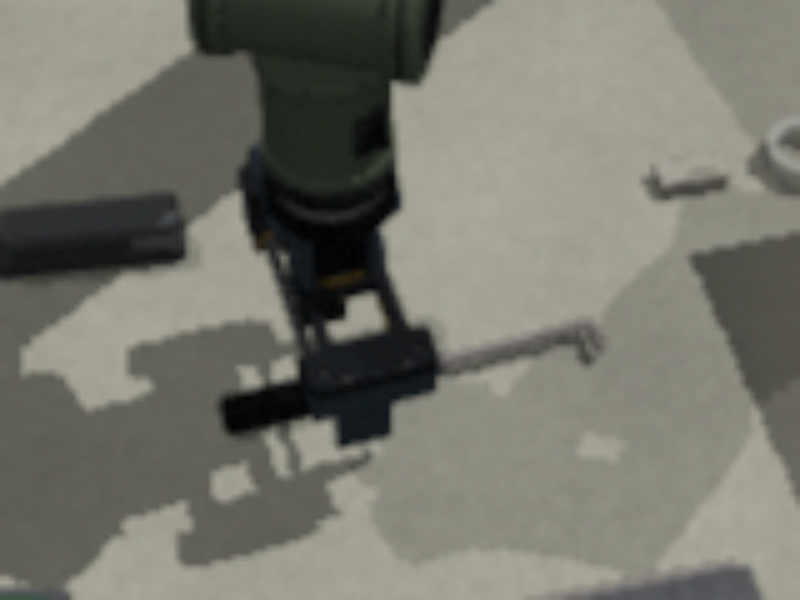

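Run:
```python
from h import *
p,R=T()
for X in (45,59):
  for t in (-16,16):
    for z in (0,15,30): print(X,t,z,(proj("scene",p*[1,1,0]+R@[t,X,0]*np.array([1,1,0])+[0,0,z])-[230,120])*5)
```

```text
45 -16 0 [336.03 454.34]
45 -16 15 [335.25 441.09]
45 -16 30 [334.46 427.55]
45 16 0 [384.21 442.02]
45 16 15 [383.94 428.71]
45 16 30 [383.66 415.11]
59 -16 0 [342.08 471.92]
59 -16 15 [341.37 458.77]
59 -16 30 [340.63 445.33]
59 16 0 [390.55 459.43]
59 16 15 [390.34 446.21]
59 16 30 [390.13 432.72]
```

View pics/w9.png

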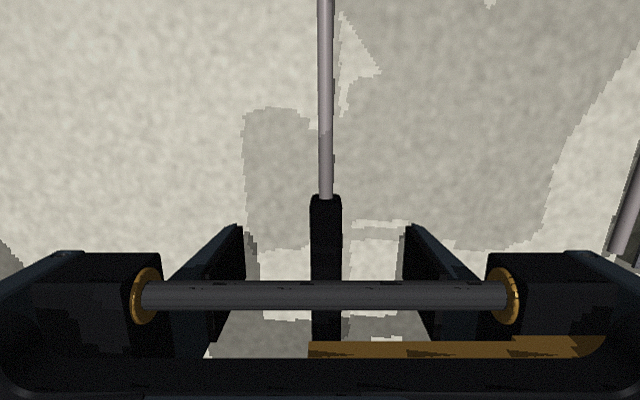

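```bash
python3 -m creep '{"offset":[[0,0,0.003],[0,0,0.003]],"rotation":[[0,0,0],[0,0,0]]}'
python3 -m creep '{"offset":[[0,0,0.002],[0,0,0.002]],"rotation":[[0,0,0],[0,0,0]]}'
python3 -m creep '{"offset":[[0,0,0.002],[0,0,0.001]],"rotation":[[0,0,0],[0,0,0]]}'
python3 - <<'E'
from h import *; import cv2
im=grab_frame("wrist"); cv2.imwrite("pics/w10.png",im[:,:,::-1]); im=grab_frame("scene"); cv2.imwrite("pics/s10.png",cv2.resize(im[150:230,270:350,::-1],None,fx=7,fy=7,interpolation=cv2.INTER_CUBIC))
E
```

```text
time_s: 9.88
ee_pos: [512.5, -206.5, -12.5]
ee_rot: [-179.6, -0.2, 95.4]
force: [0.1, -0.8, 0.5]
gripper_width: 91.5
time_s: 10.12
ee_pos: [512.5, -206.5, -16.5]
ee_rot: [-179.6, -0.2, 95.4]
force: [-1.0, -0.4, 0.1]
gripper_width: 91.3
time_s: 10.38
ee_pos: [512.4, -206.5, -19.5]
ee_rot: [-179.6, -0.2, 95.4]
force: [-0.1, 0.2, -0.2]
gripper_width: 91.0
```

View pics/s10.png

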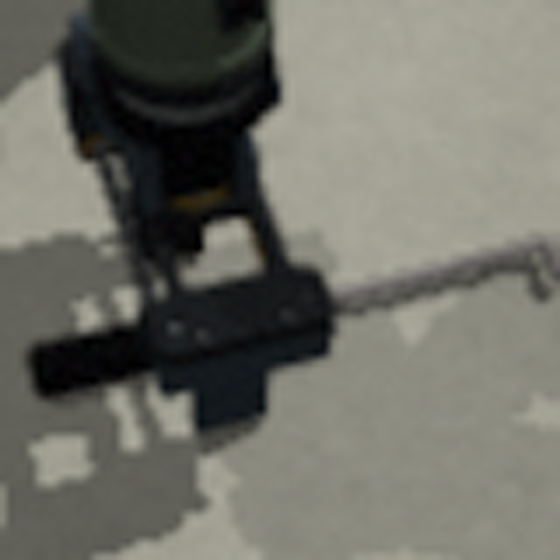

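```bash
python3 -m creep '{"offset":[[0,0,0.002],[0,0,0.001]],"rotation":[[0,0,0],[0,0,0]]}'
python3 -m creep '{"offset":[[0,0,0.001],[0,0,0.001]],"rotation":[[0,0,0],[0,0,0]]}'
python3 - <<'E'
from h import *; import cv2
im=grab_frame("scene"); cv2.imwrite("pics/s11.png",cv2.resize(im[150:230,270:350,::-1],None,fx=7,fy=7,interpolation=cv2.INTER_CUBIC))
E
```

```text
time_s: 10.72
ee_pos: [512.4, -206.5, -22.4]
ee_rot: [-179.6, -0.2, 95.4]
force: [-0.5, -0.4, 0.2]
gripper_width: 90.9
time_s: 10.98
ee_pos: [512.5, -206.5, -24.4]
ee_rot: [-179.6, -0.2, 95.4]
force: [0.8, -0.3, -0.2]
gripper_width: 91.3
```

View pics/s11.png

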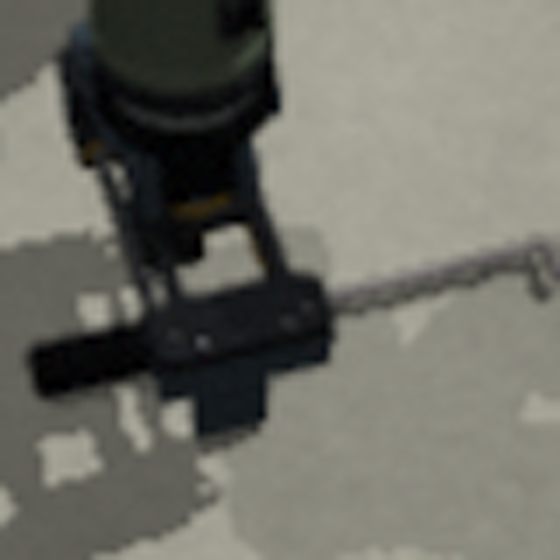

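```bash
python3 -m creep '{"offset":[[0,0,-0.003],[0,0,0],[0,0,0],[0,0,0],[0,0,0]],"rotation":[[0,0,0],[0,0,0],[0,0,0],[0,0,0],[0,0,0]]}' 1 45
python3 -m creep '{"offset":[[0,0,0],[0,0,0],[0,0,0],[0,0,0]],"rotation":[[0,0,0],[0,0,0],[0,0,0],[0,0,0]]}'
```

```text
time_s: 11.65
ee_pos: [512.4, -206.5, -21.4]
ee_rot: [-179.6, -0.2, 95.4]
force: [0.1, 0.1, -0.8]
gripper_width: 44.2
time_s: 12.15
ee_pos: [512.6, -206.5, -21.3]
ee_rot: [-179.6, -0.2, 95.4]
force: [1.1, -1.2, 0.2]
gripper_width: 17.6
```

```bash
python3 -m creep '{"offset":[[0,0,-0.008],[0,0,-0.015],[0,0,-0.02],[0,0,0]],"rotation":[[0,0,0],[0,0,0],[0,0,0],[0,0,0]]}'
python3 - <<'E'
from h import *; import cv2,pickle
p=camera_params("wrist"); pickle.dump(p,open("w12.pkl","wb")); print(T()[0])
im=grab_frame("wrist"); cv2.imwrite("pics/w12.png",im[:,:,::-1]); im=grab_frame("scene"); cv2.imwrite("pics/s12.png",cv2.resize(im[120:240,230:390,::-1],None,fx=5,fy=5,interpolation=cv2.INTER_CUBIC))
im=grab_frame("top"); cv2.imwrite("pics/t12.png",cv2.resize(im[190:290,225:385,::-1],None,fx=5,fy=5,interpolation=cv2.INTER_CUBIC))
print(env.state()["gripper_width"],env.state()["force"],env.state()["torque"])
E
```

```text
time_s: 12.65
ee_pos: [514.4, -207.3, 23.9]
ee_rot: [-179.8, -0.1, 95.4]
force: [-0.3, -0.1, -1.7]
gripper_width: 17.7
[ 514.41 -207.28   23.86]
17.560504177808376 [ 0.3  -0.57 -2.21] [-0.18  0.08 -0.02]
```

View pics/s12.png

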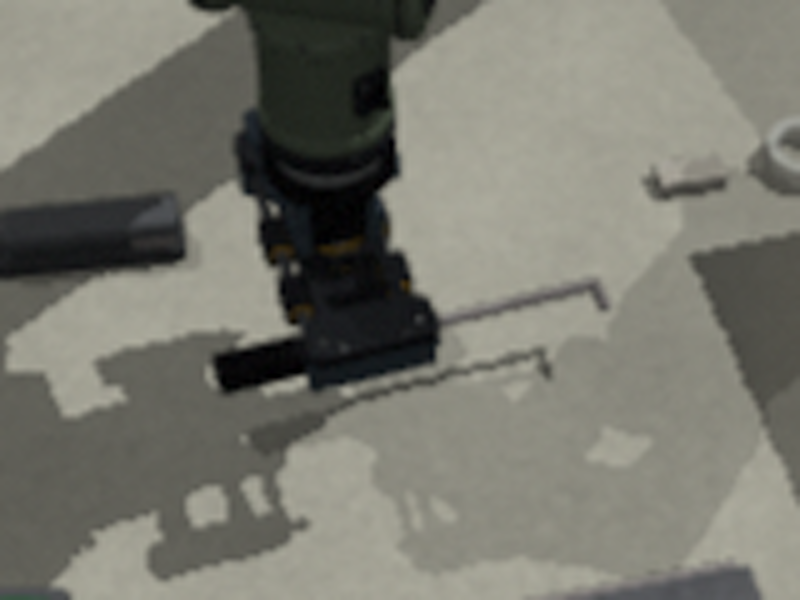

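View pics/w12.png

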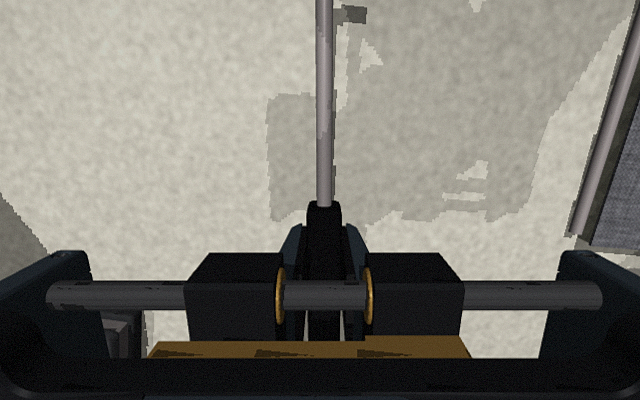

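View pics/t12.png

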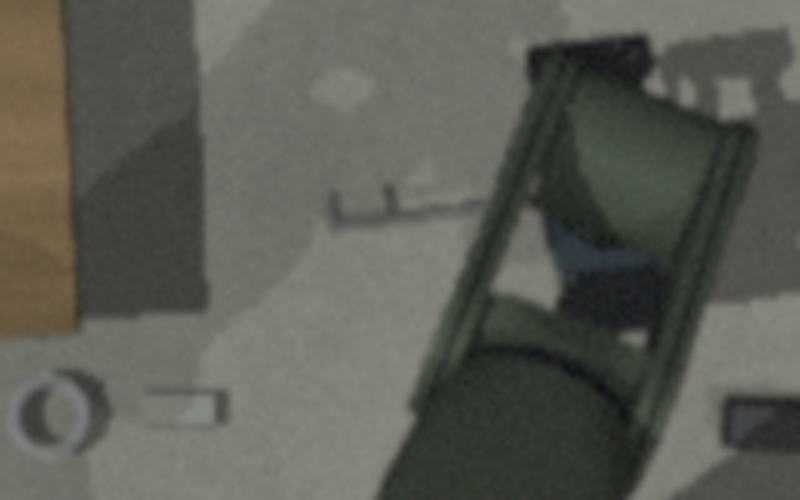

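```bash
cat >> h.py <<'E'
def tri(obs):
    A=[];b=[]
    for p,uv in obs:
        d=p["R"].T@np.linalg.inv(p["mtx"])@np.array([uv[0],uv[1],1.]); d/=np.linalg.norm(d); c=-p["R"].T@p["t"]
        M=np.eye(3)-np.outer(d,d); A.append(M); b.append(M@c)
    return np.linalg.solve(sum(A),sum(b))
E
python3 - <<'E'
from h import *
S,Tp=camera_params("scene"),camera_params("top")
print(tri([(S,crop((597,287),(230,120))),(Tp,crop((336,224),(225,190)))]))
print(tri([(S,crop((604,306),(230,120))),(Tp,crop((333,192),(225,190)))]))
print(tri([(S,crop((440,323),(230,120))),(Tp,crop((486,204),(225,190)))]), "shank point (not matched)")
p,R=T(); print("predicted hook", p+ (R@[195-24.5,0,0])+[0,0,33.3])
E
```

```text
[497.8  -36.29  51.59]
[517.92 -36.2   56.65]
[ 507.75 -137.7    52.73] shank point (not matched)
predicted hook [496.36 -36.67  55.38]
```

```bash
cat >> h.py <<'E'
L=170.5
def goto(x,y,z=55):  # hook goal in unit coords -> tool delta (mm)
    Rg=Ro.from_euler("xyz",[180,0,92.6],degrees=True).as_matrix()
    tcp=U(x,y,z)-Rg@[L,0.7,0]-[0,0,33.3]
    return delta(tcp,[180,0,92.6])
def hook():
    p,R=T(); w=p+R@[L,0.7,-33.3]; d=w-ledge*[1,1,0]; return np.array([d@ux,d@uy,w[2]])
E
python3 - <<'E'
from h import *
print(goto(-40,48),hook())
E
```

```text
(array([117.42,  32.2 ,  -0.09]), array([-0.48, -0.21,  2.79])) [-159.13   82.46   55.37]
```

```bash
python3 -m creep '{"offset":[[0.03,0.008,0],[0.039,0.0107,0],[0.03,0.0085,0],[0.018,0.005,0],[0,0,0]],"rotation":[[-0.5,-0.2,0.9],[0,0,0.9],[0,0,1.0],[0,0,0],[0,0,0]]}'
python3 - <<'E'
from h import *
print(goto(-40,48),hook(),env.state()["force"])
import cv2
a=grab_frame("scene");b=grab_frame("top")
cv2.imwrite("pics/s13.png",cv2.resize(a[100:220,320:480,::-1],None,fx=5,fy=5,interpolation=cv2.INTER_CUBIC))
cv2.imwrite("pics/t13.png",cv2.resize(b[160:280,170:330,::-1],None,fx=5,fy=5,interpolation=cv2.INTER_CUBIC))
E
```

```text
time_s: 13.42
ee_pos: [536.3, -86.9, 21.3]
ee_rot: [180.0, 0.0, 92.7]
force: [-0.8, 0.0, -1.4]
gripper_width: 18.0
(array([ 0.56, -2.84, -0.38]), array([0.01, 0.01, 0.12])) [-40.55  45.52  54.6 ] [-0.76  0.01 -1.35]
```

View pics/s13.png

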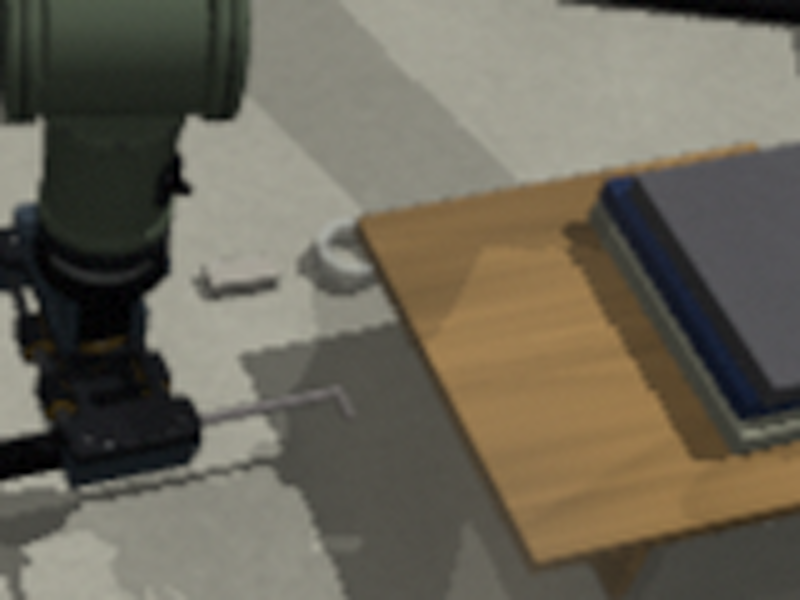

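View pics/t13.png

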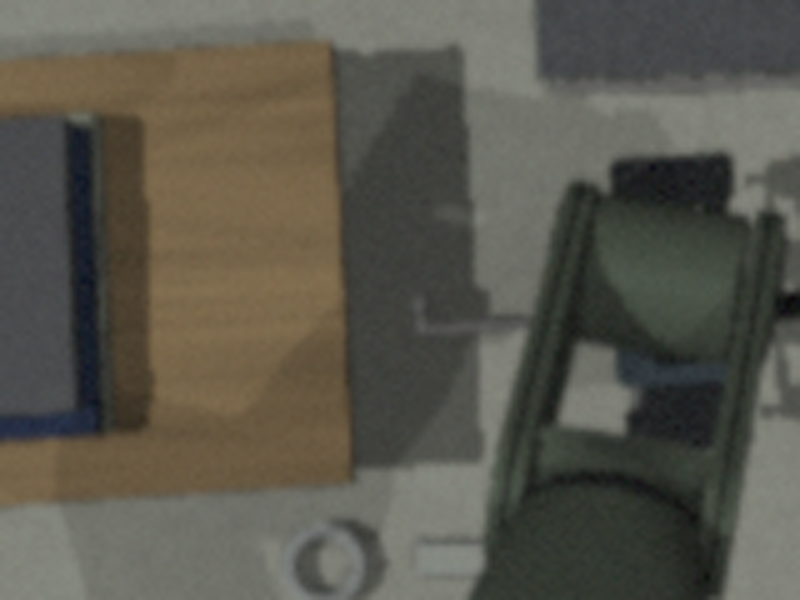

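Run:
```python
from h import *
S,Tp=camera_params("scene"),camera_params("top")
w=tri([(S,crop((337,390),(320,100))),(Tp,crop((421,328),(170,160)))]); d=w-ledge*[1,1,0]; print(w,d@ux,d@uy)
w=ray("top",crop((345,330),(170,160)),102); d=w-ledge*[1,1,0]; print("edge at that y", d@ux,d@uy)
w=ray("top",crop((421,328),(170,160)),55); d=w-ledge*[1,1,0]; print("hook by top", d@ux,d@uy)
w=ray("top",crop((420,300),(170,160)),55); d=w-ledge*[1,1,0]; print("tip by top", d@ux,d@uy)
```

```text
[529.04  83.6   56.19] -40.380130567107834 45.33566750032562
edge at that y 1.9761939056358768 45.574657681573
hook by top -39.162811319412306 44.84098786485951
tip by top -39.481428539531784 26.726232881686887
```

```bash
python3 -m creep '{"offset":[[0.02,0,0],[0.02,0,0],[0.02,0,0],[0.018,0,0],[0.016,0,0]],"rotation":[[0,0,0],[0,0,0],[0,0,0],[0,0,0],[0,0,0]]}'
python3 -m creep '{"offset":[[0,0,0]],"rotation":[[0,0,0]]}'
python3 - <<'E'
from h import *
print(goto(54,46),hook()); print(env.state()["force"],env.state()["torque"])
E
```

```text
time_s: 14.15
ee_pos: [532.1, 7.8, 21.8]
ee_rot: [179.9, 0.0, 92.6]
force: [0.4, 0.6, -1.8]
gripper_width: 17.5
time_s: 14.28
ee_pos: [532.1, 7.6, 21.8]
ee_rot: [179.9, 0.0, 92.7]
force: [0.4, -0.1, -1.7]
gripper_width: 17.4
(array([-0.01, -0.92,  0.06]), array([0.06, 0.  , 0.11])) [54.01 45.45 55.05]
[ 0.4  -0.12 -1.72] [-0.16  0.11  0.01]
```

```bash
cat > st.py <<'E'
from h import *
s=env.state(); print("hook",hook(),"F",s["force"],"T",s["torque"],"w",round(s["gripper_width"],1))
E
python3 -m creep '{"offset":[[0,0.005,0],[0,0.004,0],[0,0,0]],"rotation":[[0,0,0],[0,0,0],[0,0,0]]}' >/dev/null; python3 st.py
python3 -m creep '{"offset":[[0,0.002,0],[0,0.001,0]],"rotation":[[0,0,0],[0,0,0]]}'>/dev/null; python3 st.py
python3 -m creep '{"offset":[[0,0.002,0],[0,0.001,0]],"rotation":[[0,0,0],[0,0,0]]}'>/dev/null; python3 st.py
```

```text
hook [52.21 35.36 55.02] F [-0.15  0.27 -1.39] T [-0.08  0.05 -0.02] w 17.8
hook [52.58 32.94 55.04] F [-0.09 -1.3  -1.77] T [-0.1   0.09  0.01] w 17.6
hook [52.76 29.92 55.08] F [-0.78 -0.1  -2.33] T [-0.1   0.04  0.04] w 17.7
```

```bash
python3 -m creep '{"offset":[[0,0.002,0],[0,0.001,0]],"rotation":[[0,0,0],[0,0,0]]}'>/dev/null; python3 st.py
python3 -m creep '{"offset":[[0,0.001,0],[0,0.001,0]],"rotation":[[0,0,0],[0,0,0]]}'>/dev/null; python3 st.py
```

```text
hook [52.79 26.89 55.1 ] F [ 0.13 -0.35 -1.88] T [-0.04  0.04  0.02] w 18.1
hook [52.78 25.02 55.06] F [-0.16  0.04 -1.68] T [-0.15  0.06  0.02] w 17.4
```

```bash
python3 -m creep '{"offset":[[0,0.0015,0],[0,0.0015,0]],"rotation":[[0,0,0],[0,0,0]]}'>/dev/null; python3 st.py
python3 -m creep '{"offset":[[0,0.0015,0],[0,0.0015,0]],"rotation":[[0,0,0],[0,0,0]]}'>/dev/null; python3 st.py
```

```text
hook [52.75 21.94 55.08] F [-0.14  0.22 -1.81] T [-0.12  0.   -0.03] w 17.4
hook [52.73 18.92 55.08] F [-0.52  0.2  -0.99] T [-0.1   0.04  0.04] w 17.7
```

```bash
python3 -m creep '{"offset":[[-0.003,0,0],[-0.003,0,0]],"rotation":[[0,0,0],[0,0,0]]}'>/dev/null; python3 st.py
for i in 1 ; do python3 -m creep '{"offset":[[-0.003,0,0],[-0.003,0,0]],"rotation":[[0,0,0],[0,0,0]]}'>/dev/null; python3 st.py; done
python3 -m creep '{"offset":[[-0.003,0,0],[-0.003,0,0]],"rotation":[[0,0,0],[0,0,0]]}'>/dev/null; python3 st.py
```

```text
hook [46.53 19.13 55.06] F [ 1.03 -0.31 -1.29] T [-0.06  0.06 -0.03] w 17.5
hook [40.96 19.1  55.18] F [-0.86  3.65 -2.22] T [0.35 0.02 0.02] w 17.6
hook [34.88 19.16 55.09] F [-0.25  2.81 -3.15] T [0.37 0.06 0.  ] w 17.8
```

```bash
python3 -m creep '{"offset":[[-0.004,0,0],[-0.004,0,0],[-0.004,0,0],[-0.004,0,0],[-0.004,0,0]],"rotation":[[0,0,0],[0,0,0],[0,0,0],[0,0,0],[0,0,0]]}'>/dev/null; python3 st.py
python3 -m creep '{"offset":[[-0.004,0,0],[-0.004,0,0],[-0.004,0,0],[-0.004,0,0],[-0.004,0,0]],"rotation":[[0,0,0],[0,0,0],[0,0,0],[0,0,0],[0,0,0]]}'>/dev/null; python3 st.py
python3 -m creep '{"offset":[[-0.004,0,0],[-0.004,0,0],[-0.004,0,0],[-0.004,0,0],[-0.003,0,0]],"rotation":[[0,0,0],[0,0,0],[0,0,0],[0,0,0],[0,0,0]]}'>/dev/null; python3 st.py
python3 - <<'E'
from h import *; import cv2
a=grab_frame("scene");b=grab_frame("top")
cv2.imwrite("pics/s14.png",cv2.resize(a[100:220,340:500,::-1],None,fx=5,fy=5,interpolation=cv2.INTER_CUBIC))
cv2.imwrite("pics/t14.png",cv2.resize(b[160:280,170:330,::-1],None,fx=5,fy=5,interpolation=cv2.INTER_CUBIC))
E
```

```text
hook [14.45 19.08 55.09] F [-0.13  3.22 -1.55] T [0.34 0.04 0.09] w 17.6
hook [-5.51 19.11 55.07] F [-0.87  2.99 -2.42] T [ 0.41  0.06 -0.01] w 18.0
hook [-24.56  19.08  55.08] F [-0.05  1.81 -2.  ] T [0.38 0.04 0.08] w 17.5
```

View pics/s14.png

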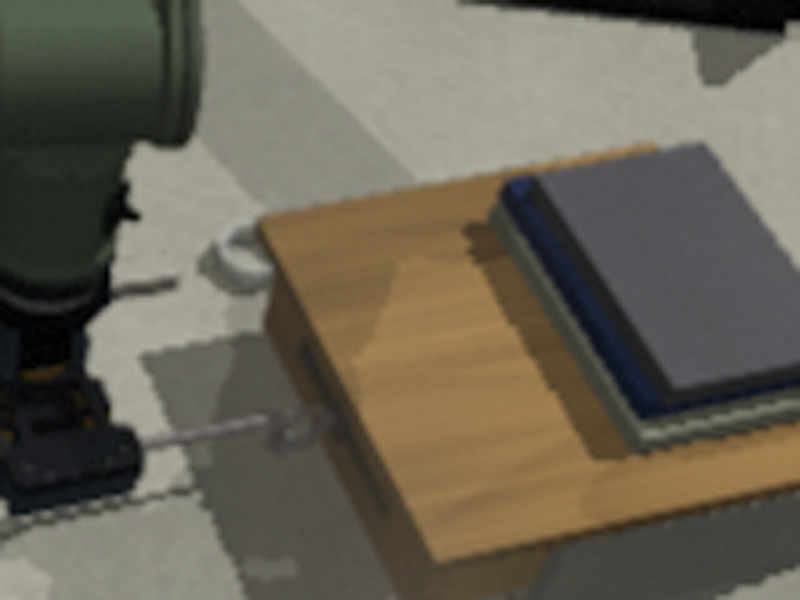

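View pics/t14.png

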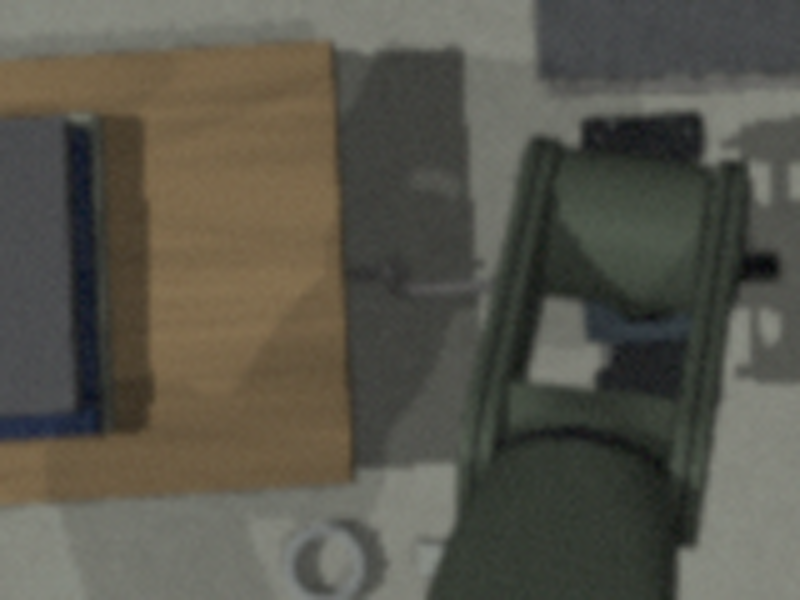

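```bash
python3 -m creep '{"offset":[[-0.003,0,0],[-0.003,0,0],[-0.002,0,0],[-0.002,0,0],[-0.001,0,0]],"rotation":[[0,0,0],[0,0,0],[0,0,0],[0,0,0],[0,0,0]]}'>/dev/null; python3 st.py
python3 -m creep '{"offset":[[-0.001,0,0],[-0.001,0,0]],"rotation":[[0,0,0],[0,0,0]]}'>/dev/null; python3 st.py
```

```text
hook [-35.39  19.07  55.06] F [-0.18  1.86 -2.46] T [0.33 0.08 0.04] w 18.4
hook [-37.28  19.13  55.06] F [-0.05  2.04 -1.45] T [0.3  0.13 0.05] w 17.9
```

```bash
python3 -m creep '{"offset":[[-0.001,0,0]],"rotation":[[0,0,0]]}'>/dev/null; python3 st.py
python3 -m creep '{"offset":[[-0.001,0,0]],"rotation":[[0,0,0]]}'>/dev/null; python3 st.py
```

```text
hook [-38.28  19.08  55.07] F [-0.18  2.64 -0.95] T [0.31 0.04 0.03] w 17.9
hook [-39.31  19.07  55.08] F [ 0.    2.44 -1.48] T [0.33 0.07 0.05] w 17.4
```

```bash
python3 -m creep '{"offset":[[-0.0007,0,0]],"rotation":[[0,0,0]]}'>/dev/null; python3 st.py
python3 -m creep '{"offset":[[-0.0007,0,0]],"rotation":[[0,0,0]]}'>/dev/null; python3 st.py
```

```text
hook [-40.03  19.08  55.08] F [ 0.22  1.94 -2.48] T [0.35 0.08 0.06] w 17.6
hook [-40.66  19.08  55.09] F [-0.42  3.65 -1.59] T [0.47 0.07 0.02] w 17.6
```

```bash
python3 -m creep '{"offset":[[-0.0007,0,0]],"rotation":[[0,0,0]]}'>/dev/null; python3 st.py
python3 -m creep '{"offset":[[-0.0005,0,0]],"rotation":[[0,0,0]]}'>/dev/null; python3 st.py
```

```text
hook [-40.89  19.2   55.12] F [-0.07  5.28 -2.87] T [0.78 0.09 0.08] w 18.1
hook [-40.98  19.28  55.17] F [-1.06  7.09 -2.28] T [0.99 0.14 0.11] w 17.7
```

```bash
python3 -m creep '{"offset":[[0.002,0,0],[0.003,0,0],[0.004,0,0],[0,0,0]],"rotation":[[0,0,0],[0,0,0],[0,0,0],[0,0,0]]}'>/dev/null; python3 st.py
python3 -m creep '{"offset":[[0,-0.003,0],[0,-0.003,0]],"rotation":[[0,0,0],[0,0,0]]}'>/dev/null; python3 st.py
```

```text
hook [-32.78  19.09  55.08] F [-0.02 -0.7  -1.81] T [-0.05  0.02 -0.03] w 17.9
hook [-32.95  25.38  55.01] F [ 0.36  0.21 -2.14] T [-0.05  0.04  0.01] w 17.7
```

```bash
python3 -m creep '{"offset":[[0,-0.003,0],[0,-0.003,0]],"rotation":[[0,0,0],[0,0,0]]}'>/dev/null; python3 st.py
python3 -m creep '{"offset":[[0,-0.006,0],[0,-0.008,0],[0,-0.006,0],[0,0,0]],"rotation":[[0,0,0],[0,0,0],[0,0,0],[0,0,0]]}'>/dev/null; python3 st.py
python3 -m creep '{"offset":[[-0.03,0,0],[-0.04,0,0],[-0.04,0,0],[-0.02,0,0],[0,0,0]],"rotation":[[0,0,0],[0,0,0],[0,0,0],[0,0,0],[0,0,0]]}'>/dev/null; python3 st.py
python3 - <<'E'
from h import *; import cv2
a=grab_frame("scene");b=grab_frame("top")
cv2.imwrite("pics/s15.png",cv2.resize(a[100:240,260:500,::-1],None,fx=3.3,fy=3.3,interpolation=cv2.INTER_CUBIC))
cv2.imwrite("pics/t15.png",cv2.resize(b[160:290,170:400,::-1],None,fx=3.4,fy=3.4,interpolation=cv2.INTER_CUBIC))
print(T()[0],env.state()["time_s"])
E
```

```text
hook [-32.92  31.32  55.1 ] F [ 0.2   0.5  -1.25] T [-0.07 -0.    0.  ] w 17.6
hook [-32.82  51.66  55.11] F [-0.98  0.18 -1.23] T [-0.06  0.04  0.  ] w 17.9
hook [-163.64   50.68   54.97] F [ 0.21  0.03 -1.56] T [-0.06  0.06 -0.04] w 17.8
[ 535.57 -208.42   21.55] 22.725
```

View pics/s15.png

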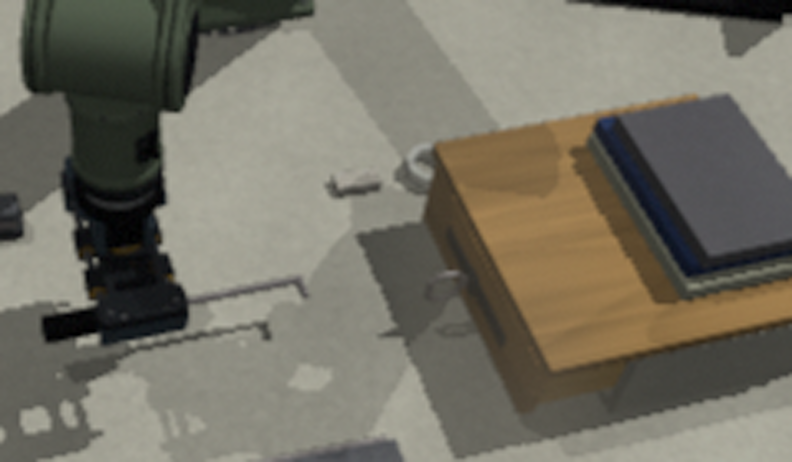

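View pics/t15.png

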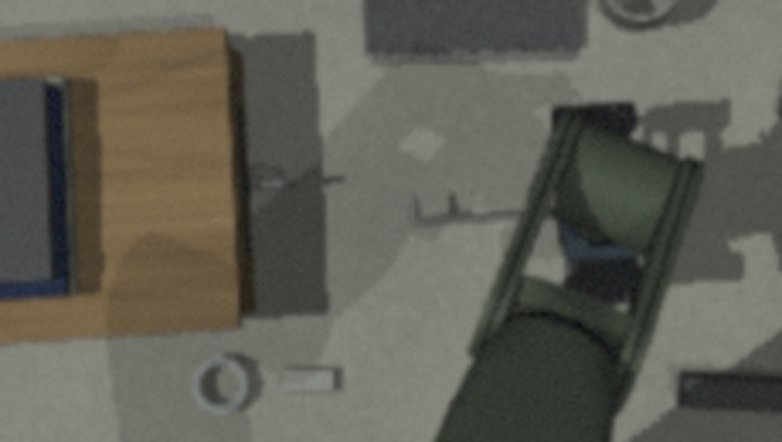

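```bash
python3 -m creep '{"offset":[[0,0,0.012],[0,0,0.014],[0,0,0.01],[0,0,0.003],[0,0,0]],"rotation":[[0,0,0],[0,0,0],[0,0,0],[0,0,0],[0,0,0]]}'; python3 st.py
python3 -m creep '{"offset":[[0,0,0.001],[0,0,0.001]],"rotation":[[0,0,0],[0,0,0]]}'; python3 st.py
```

```text
time_s: 23.35
ee_pos: [535.9, -209.3, -17.5]
ee_rot: [180.0, -0.0, 92.6]
force: [-0.6, 0.2, -1.6]
gripper_width: 17.5
hook [-162.79   51.04   15.79] F [-0.61  0.19 -1.65] T [-0.16  0.05 -0.  ] w 17.5
time_s: 23.6
ee_pos: [536.2, -209.5, -18.9]
ee_rot: [179.9, 0.0, 92.6]
force: [0.7, -0.1, -1.3]
gripper_width: 17.9
hook [-163.02   50.81   14.31] F [ 0.65 -0.09 -1.25] T [-0.16  0.01 -0.02] w 17.9
```

```bash
python3 -m creep '{"offset":[[0,0,0.001],[0,0,0]],"rotation":[[0,0,0],[0,0,0]]}'>/dev/null; python3 st.py
python3 -m creep '{"offset":[[0,0,0.001],[0,0,0]],"rotation":[[0,0,0],[0,0,0]]}'>/dev/null; python3 st.py
```

```text
hook [-162.85   51.08   13.05] F [-0.14  0.32 -1.94] T [-0.09  0.08  0.05] w 17.5
hook [-162.91   50.95   12.11] F [ 0.52 -0.94 -0.68] T [-0.12  0.06  0.03] w 17.7
```

```bash
python3 -m creep '{"offset":[[0,0,0.0007],[0,0,0]],"rotation":[[0,0,0],[0,0,0]]}'>/dev/null; python3 st.py
python3 -m creep '{"offset":[[0,0,0],[0,0,0],[0,0,0],[0,0,0],[0,0,0]],"rotation":[[0,0,0],[0,0,0],[0,0,0],[0,0,0],[0,0,0]]}' 0.3 >/dev/null; python3 st.py
python3 -m creep '{"offset":[[0,0,0],[0,0,0]],"rotation":[[0,0,0],[0,0,0]]}'  >/dev/null; python3 st.py
```

```text
hook [-162.92   50.92   12.  ] F [-1.78  0.11  6.24] T [ 0.1  0.4 -0. ] w 17.6
hook [-162.84   51.06   11.25] F [ 0.23 -0.1  -0.32] T [-0.1   0.04 -0.03] w 63.1
hook [-162.87   51.07   11.35] F [-0.95 -0.47 -0.38] T [-0.08  0.06  0.05] w 63.5
```

Released on the desk. Rising straight up, then looking.

```bash
python3 -m creep '{"offset":[[0,0,-0.02],[0,0,-0.04],[0,0,-0.05],[0,0,-0.05],[0,0,-0.04]],"rotation":[[0,0,0],[0,0,0],[0,0,0],[0,0,0],[0,0,0]]}'
python3 -m creep '{"offset":[[-0.05,-0.03,-0.02],[-0.05,-0.03,-0.02],[-0.05,-0.03,0],[0,0,0],[0,0,0]],"rotation":[[0,0,0],[0,0,0],[0,0,0],[0,0,0],[0,0,0]]}'
python3 - <<'E'
from h import *; import cv2
for n in ("scene","top","wrist"): cv2.imwrite(f"pics/{n}16.png",grab_frame(n)[:,:,::-1])
import pickle; pickle.dump(camera_params("wrist"),open("w16.pkl","wb")); print(env.state()["force"],env.state()["qvel"])
E
```

```text
time_s: 25.85
ee_pos: [536.0, -209.4, 180.4]
ee_rot: [179.8, 0.0, 92.6]
force: [0.9, -0.1, 0.4]
gripper_width: 64.0
time_s: 26.48
ee_pos: [452.5, -362.8, 217.7]
ee_rot: [179.9, -0.1, 92.6]
force: [-0.5, 0.8, -0.3]
gripper_width: 63.7
[-0.16 -0.35 -0.72] [ 0.15 -0.06 -0.12 -0.11 -0.07 -0.2 ]
```

View pics/scene16.png

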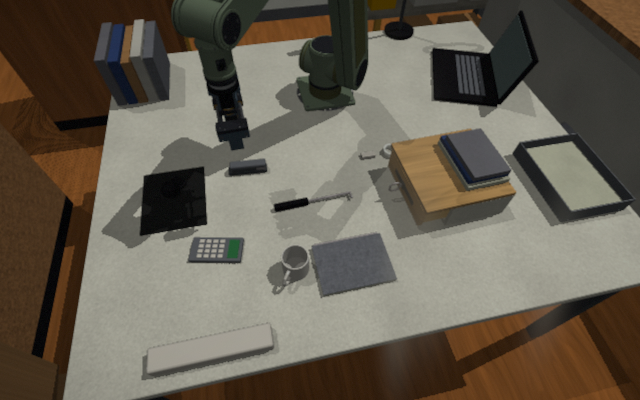

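View pics/top16.png

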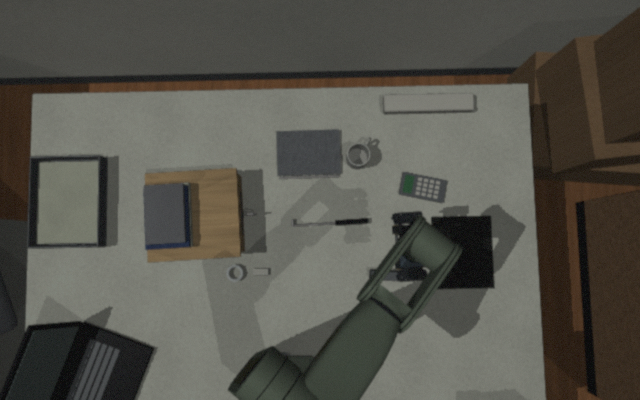

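View pics/wrist16.png

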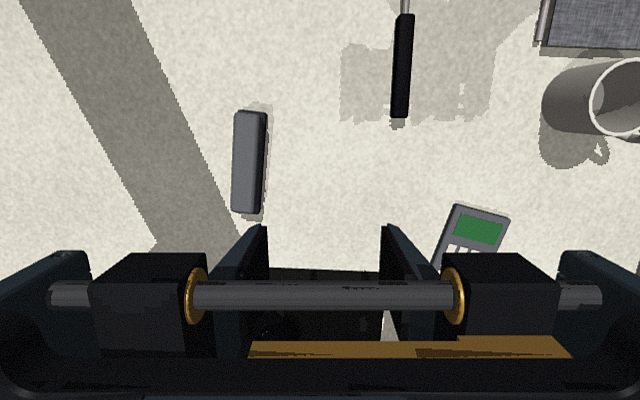

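Run:
```python
import cv2
t=cv2.imread("pics/top16.png"); s=cv2.imread("pics/scene16.png")
cv2.imwrite("pics/t17.png",cv2.resize(t[160:280,225:385],None,fx=5,fy=5,interpolation=cv2.INTER_CUBIC))
cv2.imwrite("pics/s17.png",cv2.resize(s[125:225,335:495],None,fx=5,fy=5,interpolation=cv2.INTER_CUBIC))
```

View pics/t17.png

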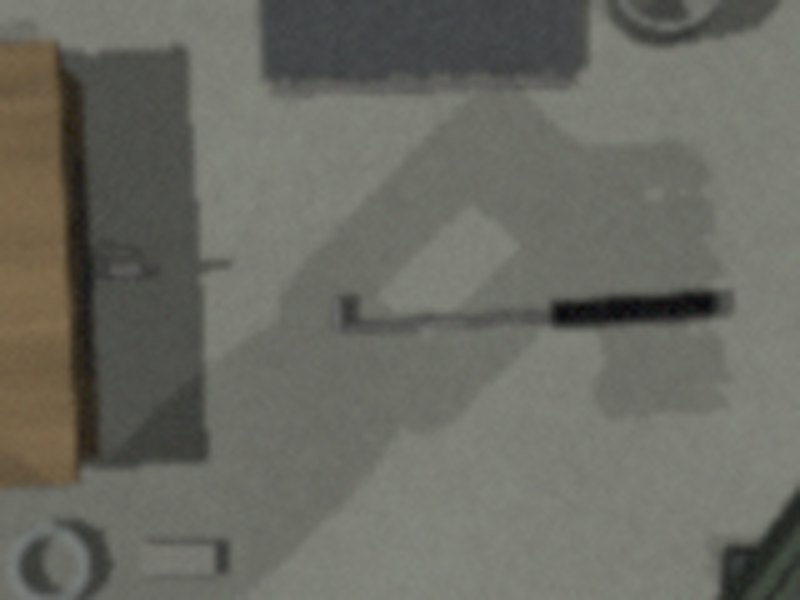

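View pics/s17.png

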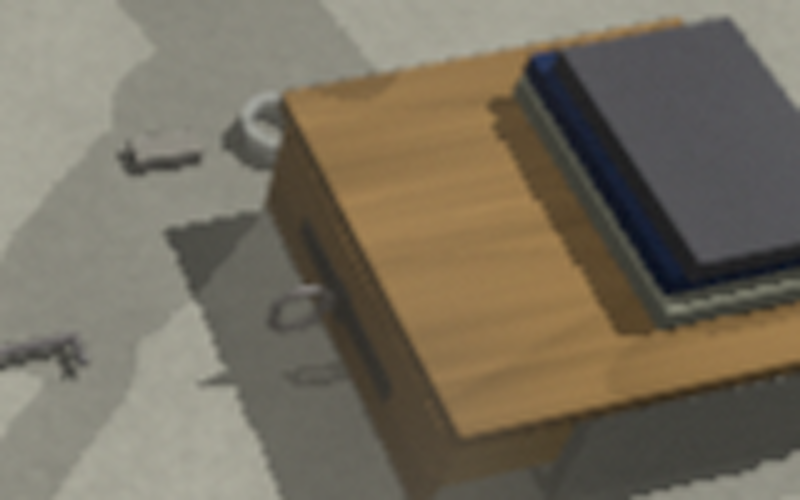

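Drawer face is flush with the ledge edge, the eye is straight, and the rod lies flat at (345,325)–(730,300) in the top crop, well clear of the unit. Handing in.

```bash
python3 -c "
from workcell import env
env.job_done()"
```

```text
the job is handed in; nothing more can be done
```

The drawer is open to its hard stop. The rod is unhooked and lying flat on the bare desk, about 160 mm in front of the unit. I handed the job in at about 26.7 s of the 72 s allowed.

- **Finding and catching the eye:** I saw the eye under the ledge with the tilted wrist camera, at about +8 mm along the unit's y, with the drawer about 6 mm out. The prong slid into the eye with no measurable sideways load.
- **Pulling:** The pull stayed at about 2–4 N. It rose to about 7 N at the stop, where the drawer face lined up with the ledge edge. That is about 84 mm of travel. Forces were read about once per move, so a brief spike in between would not have shown.
- **Last checks:** The final pictures show the drawer still fully out, the eye straight and the rod flat. The notebook, mug, calculator, tape and eraser look unmoved. The stapler shows unmoved in the scene picture. The mouse is hard to make out in the last frames, and the arm was never low near it. The gripper was clear and raised.

**What went wrong or disagreed:**
- My first grasp closed on nothing above the handle. The real fingertips sit roughly 22–28 mm higher than the reported TCP. I went lower and gripped on the second try, without having disturbed the rod.
- Setting the rod down pressed the desk with about 6 N for a moment.

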